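# Turn the trolley wheel until its valve is straight up

### The job

The cheese trolley's wheel hangs in its wheel stand with puncture sealant in its tyre: before the pressure is checked, the valve must be at the very top of the wheel, at twelve o'clock straight above the axle, so that the sealant runs away from it. Turn the wheel there with the fingertips by pushing spoke after spoke, gripping nothing, without pushing on the tyre or the valve and without shifting the stand, then leave the wheel standing still. Leave everything else on the bench where it is.

Things in the scene. Friction and masses are not known exactly. Their poses are not given: they have to be found in the camera images.
- stand: Blue steel wheel stand, loose on the bench, 7 kg. Origin at the centre of its underside; its z is up, its x is the direction of the wheel's axle and its -x side faces the robot. Base plate 200 mm (x) x 240 mm (y) x 12 mm; two flat uprights 36 mm wide (y), at x = -33 to -39 mm and +33 to +39 mm, reach from the base straight up to 211 mm and carry the axle at x = y = 0, z = 205 mm. Axle ends and nuts stick out to x = -56 and +56 mm.
- wheel (a joint): Angle of the wheel in rad, not limited. 0 (or any whole number of turns) when the valve is at the very top. Positive is a right-hand turn about the stand's x axis, so seen from the robot (looking along the stand's +x) the wheel turns clockwise as it grows: at pi/2 the valve points to the stand's -y side (the robot's right). The hub is stiff: it takes about 0.2 N m to turn and stops within a few degrees when let go.
- spokes: The five straight red spokes, 72 degrees apart, each 14 mm thick (around the wheel) and 30 mm deep (along the axle, x = -15 to +15 mm, as deep as the rim), free between the hub (radius 24 mm) and the rim (inner radius 113 mm). Origin on the axle in the wheel's middle plane; it turns with the wheel: its z axis points to the valve, its x lies along the axle. The valve is midway between two spokes: the spokes lie at 36, 108, 180, 252 and 324 degrees from the valve.
- tyre: Black tyre, 340 mm across and 40 mm wide (x = -20 to +20 mm), inner radius 129 mm; the red rim inside it is 30 mm wide (inner radius 113 mm). Origin on the axle in the wheel's middle plane. A yellow painted dot 16 mm across on each sidewall, 148 mm from the axle, marks the place of the valve (right outside it). Not to be pushed.
- valve: The valve: a thin brass stem with a yellow cap, 13 mm across, that stands inward from the rim towards the hub in the wheel's middle plane, from radius 113 to 79 mm. Origin 121 mm from the axle, inside the rim; its z axis points away from the axle. Not to be pushed.
- valve_cap (a point): The middle of the valve's yellow cap, 87 mm from the axle; axes as for the valve.
- gauge: Bystander, loose: black tyre pressure gauge, a dial 60 mm across and 23 mm high with a 66 mm brass stem towards its -y. Origin under the dial.
- wrench: Bystander, loose: steel wrench 190 mm long lying along its x. Origin under its middle.
- sealant: Bystander, loose: white bottle with a green label, 68 mm across, 170 mm high. Origin under its middle.
- grease: Bystander, loose: grease tin with a blue label, 80 mm across, 70 mm high. Origin under its middle.
- cheese: Bystander, loose: a yellow cheese 170 mm across, 70 mm high, 1.5 kg. Origin under its middle.
- parts_tray: Bystander, loose: blue plastic tray 110 x 150 x 45 mm with bearings. Origin under its middle.

How it is judged:
By the outcome, as a careful person would: the job done as asked, in the order asked, and still so for the second after the job is handed in, with the robot touching nothing.
It also fails if it takes over 51 s, if anything falls off the work surface, if the arm or the gripper's body presses on something with over 40 N, if the wrist force passes 120 N, or if a joint passes its speed limit or range.

### The arm

A 6-joint arm with a two-finger parallel gripper is mounted at the origin on the work surface. World frame = base frame: x ahead of the robot, y to its left, z up, the work surface at z = 0. Lengths are in m, angles in rad, forces in N, time in s.
With the tool pointing down it reaches from about 0.35 to 0.775 m from the base axis. Payload 5.5 kg.
Tool frame: the origin (TCP) lies between the finger pads; the fingertips stand 8 mm ahead of it and the grasp point (between the pads) lies 11 mm behind it; z points along the fingers, y is the line along which they close (so a half turn about z gives the same grasp; the last joint's range is limited). The gripper opens to 85 mm and grips with 20 to 120 N. Pads are 22 mm wide; open, the fingers measure 114 mm over their backs; the gripper's body (76 mm by 85 mm) begins 54 mm behind the grasp point. The pads swing forward as they close: fully open they stand 13 mm farther back than shut.
Start: joints at [1.076, 0.313, 0.046, 1.304, 0, 1.431], TCP at [0.2, 0.539, 0.239] pointing down, gripper open.
Joint ranges: [-2.76, 2.76], [-0.86, 1.69], [-1.03, 1.26], [-2.2, 2.34], [-1.47, 1.5], [-3.14, 3.14]. Speed limits (rad/s): [2.57, 2.57, 3.14, 3.14, 3.14, 3.14].

### API

Orientations are given as a unit quaternion [w, x, y, z].
In Python, from workcell import status, vision, job gives the robot as it stands. The module is installed in compiled form; this text tells all that it offers.
- The arm moves only by the tool apply_moves, never from a script. Its argument "moves" is one flat list of numbers, 6 for each row, row after row: the shift along the world's x, y, z in units of 25 mm (1.0 is 25 mm), then the turn, a rotation vector about the world's x, y, z in rad. In form: [x, y, z, rx, ry, rz, x, y, z, rx, ry, rz, ...]. A call has 1 to 20 rows; each row is the pose to reach, as a shift and turn from the pose commanded when the call began; what a row does not reach only later rows make up. A row lasts 1/12 s, in which the tool goes at most 41.7 mm and 7.16 degrees, less where a joint would pass 70% of its speed; a pose out of reach is approached as far as the arm can. A call with a gripper value outside its range is refused whole. "claw" is the opening in per cent of the stroke, from 0 (shut) to 100 (fully open), set as the call begins (left out, the last holds). The fingers move at their own pace and stop on an object; "newtons" is the grip in N (left out, the last holds). Time passes only in rows, so rows that repeat a pose let the fingers close. It gives the time, the measured TCP pose, the force, the opening and the grip force at its end, in the units of the state.
- status.get_state(): the state, without advancing time (a new reading comes with each control period).
- vision.read_camera(name): name is "scene" or "top" or "wrist"; returns a dict with "image" (384x512x3 uint8, blue, green, red), "camera_matrix" (3x3 intrinsics, pixels), "camera_from_world" (4x4, takes a point from world to camera coordinates). Camera axes: x right, y down, z forward; pixel columns grow to the right and rows downward; lengths in m; the calibration is good to about 2 mm. A picture is of the moment at which its call begins. There is no depth.
- job.hand_in(): hands the job in; it is judged then, once.
The state is a dict: "clock": time; "joint_pos": joint angles; "qvel": joint speeds; "tau": joint torques, N m; "tcp_pos": TCP position; "orientation": TCP orientation; "wrist_force": force on the tool from outside, world axes, zero at the start; "ft_torque": the same for the moment, N m; "finger_gap": finger opening in m; "grip_force": force on a finger pad.
Only numpy, scipy, OpenCV 4.12 (cv2) and the standard library are available. Lean on these libraries where they do the work, as an engineer would, in place of code of your own. Each camera call takes 0.05 s, during which the arm holds its last target. There are 200 camera calls.

## Working session

There is one attempt and no reset: what is moved stays moved. The work goes in short steps, Python scripts to look and compute and a tool call to move; the robot and the scene stay as the last step left them, time stands still between calls to the robot, and variables do not carry over. Pictures are saved under pics/ and viewed, at most 10 in all, crops included, and the job is handed in when it is done.

Besides the shell and the picture viewer there is one more tool, called after "Request:" as name(argument=value, ...), one argument or row to a line, values as JSON. apply_moves: Moves the arm, as the interface text tells. Its arguments: {"type":"object","properties":{"moves":{"type":"array","items":{"type":"number"}},"claw":{"type":"number"},"newtons":{"type":"number"}},"required":["moves"]}

```bash
mkdir -p pics; python3 - <<'E'
from workcell import status, vision
import cv2,numpy as np
for n in ("scene","top"):
    r=vision.read_camera(n); cv2.imwrite(f"pics/{n}0.png",r["image"])
    np.savez(f"{n}.npz",K=r["camera_matrix"],T=r["camera_from_world"])
    print(n,r["camera_matrix"].round(1).tolist(),r["camera_from_world"].round(4).tolist())
print(status.get_state())
E
```

```text
scene [[347.3, 0.0, 255.0], [0.0, 347.3, 189.8], [0.0, 0.0, 1.0]] [[0.6261, 0.7797, 0.0092, -0.2996], [0.615, -0.4865, -0.6206, -0.1665], [-0.4794, 0.3942, -0.7841, 1.3338], [0.0, 0.0, 0.0, 1.0]]
top [[454.5, 0.0, 259.1], [0.0, 454.5, 201.2], [0.0, 0.0, 1.0]] [[-0.0077, -0.9999, -0.0112, 0.0118], [-0.9881, 0.0094, -0.1538, 0.4875], [0.1538, 0.0098, -0.988, 1.3738], [0.0, 0.0, 0.0, 1.0]]
{'clock': 0.1, 'joint_pos': array([ 1.07636822e+00,  3.13929484e-01,  4.50964237e-02,  1.30360179e+00,
       -4.12602098e-07,  1.43121436e+00]), 'qvel': array([-6.06299100e-05, -9.01805854e-04,  4.84144890e-03, -1.83455984e-04,
        3.68041366e-04, -6.80541530e-04]), 'tau': array([ 3.07272472e-03, -4.81723630e+01,  2.99245512e+01,  1.27651435e-02,
       -1.09335576e-04, -7.73108638e-06]), 'tcp_pos': array([0.1995696 , 0.53878569, 0.23849722]), 'orientation': array([-2.55186531e-04,  1.76493623e-01,  9.84301443e-01, -7.78506315e-04]), 'wrist_force': array([ 0.59291568, -0.07273757,  0.93891709]), 'ft_torque': array([ 0.02464281,  0.04527144, -0.01365087]), 'grip_force': 0.0, 'finger_gap': 0.08575536528246093}
```

View pics/scene0.png

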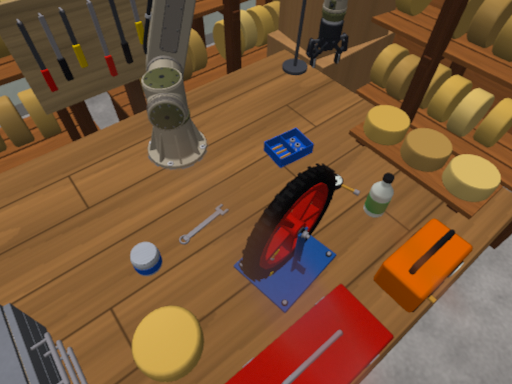

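View pics/top0.png

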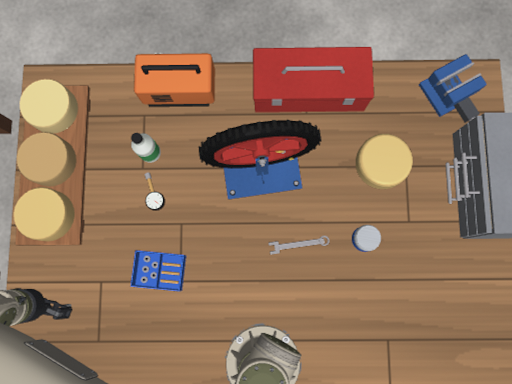

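```bash
python3 - <<'E'
import cv2,numpy as np
a=cv2.imread("pics/scene0.png")[150:310,225:355]; b=cv2.imread("pics/top0.png")[110:205,190:330]
a=cv2.resize(a,None,fx=3.7,fy=3.7,interpolation=cv2.INTER_CUBIC)
b=cv2.resize(b,None,fx=5,fy=5,interpolation=cv2.INTER_CUBIC)
cv2.imwrite("pics/a.png",a);cv2.imwrite("pics/b.png",b)
for n in("scene","top"):
    d=np.load(n+".npz");T=d["T"];print(n,-T[:3,:3].T@T[:3,3])
E
```

```text
scene [ 0.92935737 -0.37309062  0.94529765]
top [ 0.27038718 -0.00626978  1.43250426]
```

View pics/a.png

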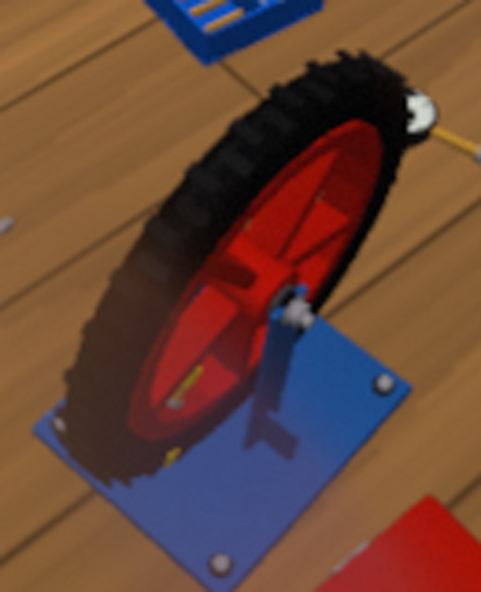

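View pics/b.png

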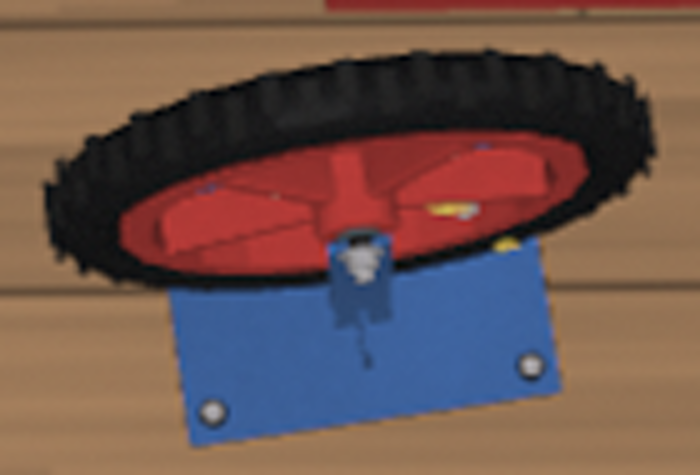

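```bash
cat > fit.py <<'E'
import numpy as np
from scipy.optimize import least_squares
C={n:np.load(n+".npz") for n in("scene","top")}
def proj(n,p):
    q=C[n]["K"]@(C[n]["T"]@np.r_[p,1])[:3]; return q[:2]/q[2]
def w(s,p):
    c,n=np.cos(s[2]),np.sin(s[2]); return np.array([s[0]+c*p[0]-n*p[1],s[1]+n*p[0]+c*p[1],p[2]])
def wh(t,x,r): return (x,-r*np.sin(t),.205+r*np.cos(t))
E
python3 - <<'E'
from fit import *
obs=[("top",(228.4,199),lambda t:(-.1,.12,.012)),("top",(302,188),lambda t:(-.1,-.12,.012)),
("scene",(335.8,254.9),lambda t:(.1,.12,.012)),("scene",(285.8,309.5),lambda t:(.1,-.12,.012)),("scene",(234.5,266.2),lambda t:(-.1,-.12,.012)),
("top",(291.4,158.8),lambda t:wh(t,-.02,.148)),("scene",(271.8,273.2),lambda t:wh(t,.02,.148)),
("top",(277.6,152),lambda t:wh(t,0,.087)),("scene",(277.7,251.4),lambda t:wh(t,0,.087)),
("top",(262.4,162.4),lambda t:(-.054,0,.205)),("scene",(306,234.6),lambda t:(.056,0,.205))]
f=lambda s:np.concatenate([proj(n,w(s,g(s[3])))-u for n,u,g in obs])
best=min((least_squares(f,[.5,0,.1,t],loss="soft_l1") for t in(1,2,3,4)),key=lambda r:r.cost)
print(best.x,np.degrees(best.x[2:]));print(f(best.x).reshape(-1,2).round(1))
E
```

```text
[0.61709278 0.0033415  0.15290773 2.48290265] [  8.76096784 142.25984272]
[[-0.5 -0.1]
 [ 0.5 -1.2]
 [ 0.4 -2.4]
 [-0.2  1.8]
 [-1.9 -1.3]
 [-0.9 -0.6]
 [-0.3 -0.5]
 [ 0.1 -2.4]
 [-1.8 -1.3]
 [ 0.3  2.3]
 [ 2.8  1.6]]
```

```bash
cat > ov.py <<'E'
from fit import *
import cv2
def ov(n,src,box,s,f,out):
    x0,y0,x1,y1=box; im=cv2.resize(cv2.imread(src)[y0:y1,x0:x1],None,fx=f,fy=f,interpolation=cv2.INTER_CUBIC)
    def L(P,c):
        q=np.array([(proj(n,w(s,p))+.5-(x0,y0))*f for p in P]).astype(int); cv2.polylines(im,[q],False,c,1)
    a=np.linspace(0,2*np.pi,60)
    for x in(-.015,.015):
        L([wh(t,x,.113) for t in a],(255,255,0))
        for k in range(5):
            b=s[3]+np.radians(36+72*k); L([wh(b,x,.024),wh(b,x,.113)],(0,255,0) if x<0 else (255,0,255))
    for x in(-.02,.02):L([wh(t,x,.17) for t in a],(255,255,255))
    L([wh(s[3],0,.079),wh(s[3],0,.113)],(255,0,0))
    B=.1,.12; L([(-.1,-.12,.012),(-.1,.12,.012),(.1,.12,.012),(.1,-.12,.012),(-.1,-.12,.012)],(0,255,255))
    return im
E
python3 - <<'E'
from ov import *
s=[.617,.0033,.153,2.483]
a=ov("scene","pics/scene0.png",(225,150,355,310),s,3.0,0);b=ov("top","pics/top0.png",(190,110,330,205),s,2.9,0)
h=max(a.shape[0],b.shape[0]);P=lambda i:cv2.copyMakeBorder(i,0,h-i.shape[0],0,0,0)
cv2.imwrite("pics/ov0.png",np.hstack([P(a),P(b)]))
E
```

```text
(no output)
```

View pics/ov0.png

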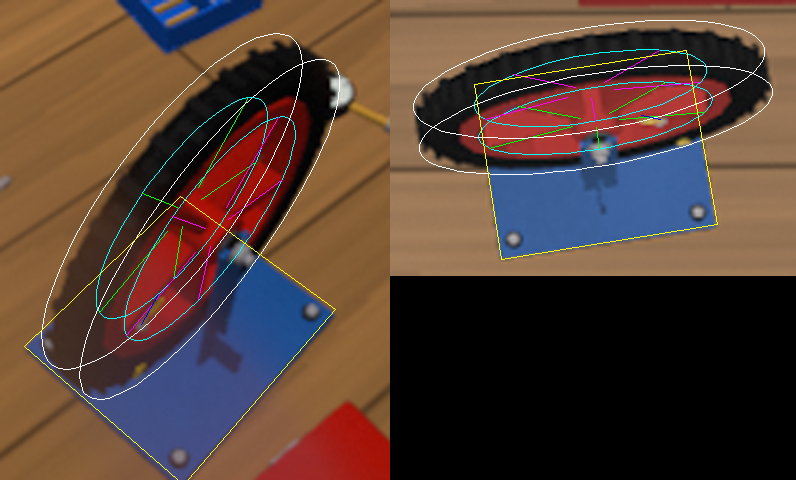

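```bash
cat > mv.py <<'E'
import numpy as np
from scipy.spatial.transform import Rotation as R
from workcell import status
def W(s,p):
    c,n=np.cos(s[2]),np.sin(s[2]); return np.array([s[0]+c*p[0]-n*p[1],s[1]+n*p[0]+c*p[1],p[2]])
def Rt(yaw,tilt=0):
    z=np.array([np.cos(yaw)*np.cos(tilt),np.sin(yaw)*np.cos(tilt),-np.sin(tilt)]);y=np.array([-np.sin(yaw),np.cos(yaw),0]);return R.from_matrix(np.c_[np.cross(y,z),y,z])
def show(target,Rtar=None):
    st=status.get_state();o=st["orientation"];r=R.from_quat(o[[1,2,3,0]])
    print("d/25mm",((target-st["tcp_pos"])/.025).round(2),"rot",(Rtar*r.inv()).as_rotvec().round(3) if Rtar else "")
E
python3 - <<'E'
from mv import *
s=[.617,.0033,.153]
t=W(s,(-.10,-.064,.23));print(t);show(t,Rt(.153))
E
```

```text
[ 0.52792201 -0.07519275  0.23      ]
d/25mm [ 13.13 -24.56  -0.34] rot [-0.158 -1.577  0.399]
```

Request:
apply_moves(
  moves=[0,0,4,0,0,0,0,0,4,0,0,0,0,0,4,0,0,0,9,-21.5,4,0,0,0,9,-21.5,4,0,0,0,9,-21.5,4,0,0,0,9,-21.5,4,0,0,0,9,-21.5,4,0,0,0,9,-21.5,4,0,0,0,9,-21.5,4,0,0,0,9,-21.5,4,0,0,0,9,-21.5,4,0,0,0,9,-21.5,4,0,0,0,9,-21.5,4,0,0,0,9,-21.5,4,0,0,0,9,-21.5,4,0,0,0,9,-21.5,4,0,0,0,9,-21.5,4,0,0,0,9,-21.5,4,0,0,0,9,-21.5,4,0,0,0],
  claw=0,
)

```text
clock: 1.77
tcp_pos: [0.4243, 0.0018, 0.3389]
orientation: [-0.001, 0.177, 0.984, 0.0]
wrist_force: [1.6, 0.5, 0.5]
finger_gap: 0.0001
grip_force: 0.0
```

```bash
python3 - <<'E'
from mv import *
s=[.617,.0033,.153]
print(status.get_state()["joint_pos"].round(3))
show(W(s,(-.10,-.064,.27)),Rt(.153))
E
```

```text
[-1.860e-01  9.000e-03 -7.800e-02  1.486e+00  1.000e-03  1.700e-01]
d/25mm [ 4.15 -3.08 -2.76] rot [-0.161 -1.578  0.399]
```

Request:
apply_moves(
  moves=[0.5,-0.3,0,-0.02,-0.2,0.05,1,-0.7,0,-0.04,-0.4,0.1,1.5,-1,0,-0.06,-0.6,0.15,2,-1.5,0,-0.08,-0.8,0.2,2.5,-2,0,-0.1,-1,0.25,3,-2.5,-0.5,-0.12,-1.2,0.3,3.5,-3,-1,-0.14,-1.4,0.35,4.1,-3.1,-2,-0.16,-1.58,0.4,4.1,-3.1,-2.8,-0.16,-1.58,0.4,4.1,-3.1,-2.8,-0.16,-1.58,0.4,4.1,-3.1,-2.8,-0.16,-1.58,0.4,4.1,-3.1,-2.8,-0.16,-1.58,0.4,4.1,-3.1,-2.8,-0.16,-1.58,0.4,4.1,-3.1,-2.8,-0.16,-1.58,0.4,4.1,-3.1,-2.8,-0.16,-1.58,0.4,4.1,-3.1,-2.8,-0.16,-1.58,0.4,4.1,-3.1,-2.8,-0.16,-1.58,0.4,4.1,-3.1,-2.8,-0.16,-1.58,0.4],
)

```text
clock: 3.27
tcp_pos: [0.6013, -0.1653, 0.3844]
orientation: [0.663, -0.079, 0.741, 0.073]
wrist_force: [0.3, -1.7, 0.0]
finger_gap: 0.0001
grip_force: 0.0
```

```bash
python3 - <<'E'
from mv import *
from workcell import vision
import cv2
s=[.617,.0033,.153]
print(status.get_state()["joint_pos"].round(3))
show(W(s,(-.10,-.064,.27)),Rt(.153))
r=vision.read_camera("wrist"); cv2.imwrite("pics/wrist1.png",r["image"])
np.savez("wrist.npz",K=r["camera_matrix"],T=r["camera_from_world"])
E
```

```text
[-0.828 -0.067 -1.027 -0.742  1.034 -0.184]
d/25mm [-2.93  3.61 -4.57] rot [ 0.017 -0.109 -0.063]
```

View pics/wrist1.png

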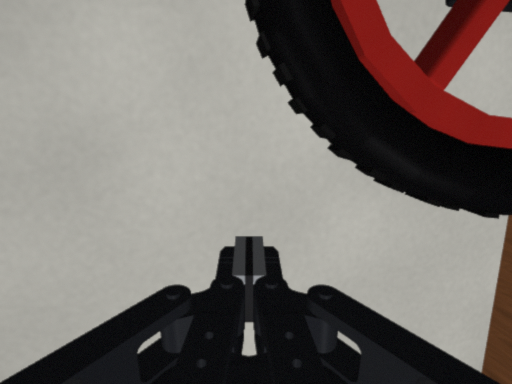

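```bash
cat > kin.py <<'E'
import numpy as np
from scipy.spatial.transform import Rotation as R
from scipy.optimize import least_squares
lo=np.array([-2.76,-.86,-1.03,-2.2,-1.47,-3.14]);hi=np.array([2.76,1.69,1.26,2.34,1.5,3.14])
def fk(q,P):
    h,L1,L2,La,Lb,d=P
    u=lambda a:np.array([np.cos(a),0,-np.sin(a)])
    p=q[1]-q[2]+q[3]
    v=np.array([0,d,h])+L1*np.array([np.sin(q[1]),0,np.cos(q[1])])+L2*u(q[1]-q[2])+La*u(p)
    Rw=R.from_euler("ZYZ",[q[0],p,q[4]])
    t=Rw.apply([1,0,0])
    return R.from_euler("z",q[0]).apply(v)+Lb*t, t
E
python3 - <<'E'
from kin import *
D=[([1.0764,.3139,.0451,1.3036,0,1.431],[.1996,.5388,.2385]),([-.186,.009,-.078,1.486,.001,.17],[.4243,.0018,.3389])]
from workcell import status
st=status.get_state();D.append((st["joint_pos"],st["tcp_pos"]))
f=lambda P:np.concatenate([fk(q,P)[0]-p for q,p in D])
r=least_squares(f,[.25,.55,.41,.1,.3,.08]);print(r.x,f(r.x).round(4))
print(fk(st["joint_pos"],r.x)[1],R.from_quat(st["orientation"][[1,2,3,0]]).as_matrix())
np.save("P.npy",r.x)
E
```

```text
[0.33307836 0.48533819 0.43192222 0.16788802 0.28002397 0.08345426] [-0.0047 -0.0014 -0.0064  0.0174  0.0003 -0.0059 -0.0119  0.0026  0.0124]
[ 0.97163025  0.21167845 -0.10548404] [[-0.10266927 -0.21305791  0.97163025]
 [-0.02427642  0.97703781  0.21167845]
 [-0.99441927 -0.00185483 -0.10548404]]
```

```bash
cat > kin.py <<'E'
import numpy as np
from scipy.spatial.transform import Rotation as R
from scipy.optimize import least_squares
lo=np.array([-2.76,-.86,-1.03,-2.2,-1.47,-3.14]);hi=np.array([2.76,1.69,1.26,2.34,1.5,3.14])
def fk(q,P):
    h,L1,L2,La,Lb,d,c,e=P
    u=lambda a:np.array([np.cos(a),0,-np.sin(a)])
    p=q[1]-q[2]+q[3]
    v=np.array([c,d,h])+L1*np.array([np.sin(q[1]),0,np.cos(q[1])])+L2*u(q[1]-q[2])+e*u(q[1]-q[2]-np.pi/2)+La*u(p)
    t=R.from_euler("ZYZ",[q[0],p,q[4]]).apply([1,0,0])
    return R.from_euler("z",q[0]).apply(v)+Lb*t, t
E
python3 - <<'E'
from kin import *
D=[([1.07637,.31393,.0451,1.3036,0,1.431],[.19957,.53879,.2385])]
D.append(([-.186,.009,-.078,1.486,.001,.17],[.4243,.0018,.3389]))
from workcell import status
st=status.get_state();D.append((st["joint_pos"],st["tcp_pos"]))
f=lambda P:np.concatenate([fk(q,P)[0]-p for q,p in D])
x0=np.array([.25,.5,.41,.12,.27,.08,0.03,0.0])
r=least_squares(lambda P:np.r_[f(P),(P-x0)*.003],x0);print(r.x.round(4),f(r.x).round(4))
np.save("P.npy",r.x); P=r.x
s=[.617,.0033,.153]
def W(p):
    c,n=np.cos(s[2]),np.sin(s[2]); return np.array([s[0]+c*p[0]-n*p[1],s[1]+n*p[0]+c*p[1],p[2]])
def ik(p,yaw,tilt):
    t=np.array([np.cos(yaw)*np.cos(tilt),np.sin(yaw)*np.cos(tilt),-np.sin(tilt)])
    g=lambda q:np.r_[fk(np.r_[q,0],P)[0]-p,.3*(fk(np.r_[q,0],P)[1]-t)]
    b=None
    for y0 in(-.8,0,.8):
        r=least_squares(g,[y0,0,-.5,0,-y0],bounds=(lo[:5],hi[:5]))
        if b is None or r.cost<b.cost:b=r
    return b.cost**.5*1.41,b.x
for phi in(70,20,-30,-90):
  a=np.radians(phi);p=W((-.008,-.068*np.sin(a),.205+.068*np.cos(a)));print(phi,p.round(3))
  for tilt in(-20,0,20,35):
    print(tilt,[(y,round(ik(p,.153+np.radians(y),np.radians(tilt))[0]*1e3)) for y in(-60,-45,-30,-15,0,15,30,45,60)])
E
```

```text
[ 2.342e-01  5.182e-01  4.102e-01  1.407e-01  2.922e-01  8.000e-02
 -5.000e-04  5.530e-02] [ 0. -0.  0.  0.  0. -0. -0.  0.  0.]
70 [ 0.619 -0.061  0.228]
-20 [(-60, 58), (-45, 66), (-30, 96), (-15, 122), (0, 106), (15, 83), (30, 82), (45, 104), (60, 86)]
0 [(-60, 3), (-45, 55), (-30, 104), (-15, 125), (0, 102), (15, 58), (30, 7), (45, 0), (60, 0)]
20 [(-60, 0), (-45, 5), (-30, 35), (-15, 45), (0, 29), (15, 0), (30, 0), (45, 0), (60, 0)]
35 [(-60, 0), (-45, 0), (-30, 0), (-15, 0), (0, 0), (15, 0), (30, 0), (45, 0), (60, 0)]
20 [ 0.613 -0.021  0.269]
-20 [(-60, 52), (-45, 56), (-30, 89), (-15, 121), (0, 114), (15, 87), (30, 76), (45, 96), (60, 132)]
0 [(-60, 0), (-45, 46), (-30, 90), (-15, 114), (0, 102), (15, 65), (30, 20), (45, 5), (60, 0)]
20 [(-60, 0), (-45, 0), (-30, 18), (-15, 32), (0, 24), (15, 0), (30, 0), (45, 0), (60, 0)]
35 [(-60, 0), (-45, 0), (-30, 0), (-15, 0), (0, 0), (15, 0), (30, 0), (45, 0), (60, 0)]
-30 [0.604 0.036 0.264]
-20 [(-60, 60), (-45, 55), (-30, 82), (-15, 118), (0, 131), (15, 103), (30, 81), (45, 89), (60, 119)]
0 [(-60, 0), (-45, 34), (-30, 81), (-15, 115), (0, 116), (15, 85), (30, 40), (45, 10), (60, 0)]
20 [(-60, 0), (-45, 0), (-30, 14), (-15, 35), (0, 34), (15, 12), (30, 0), (45, 0), (60, 0)]
35 [(-60, 0), (-45, 0), (-30, 0), (-15, 0), (0, 0), (15, 0), (30, 0), (45, 0), (60, 0)]
-90 [0.599 0.069 0.205]
-20 [(-60, 74), (-45, 69), (-30, 87), (-15, 120), (0, 143), (15, 118), (30, 94), (45, 92), (60, 114)]
0 [(-60, 0), (-45, 24), (-30, 73), (-15, 128), (0, 142), (15, 108), (30, 58), (45, 8), (60, 0)]
20 [(-60, 0), (-45, 0), (-30, 27), (-15, 56), (0, 61), (15, 39), (30, 0), (45, 0), (60, 0)]
35 [(-60, 0), (-45, 0), (-30, 0), (-15, 0), (0, 0), (15, 0), (30, 0), (45, 0), (60, 0)]
```

```bash
cat >> kin.py <<'E'
P=np.load("P.npy"); s=[.617,.0033,.153]
def W(p):
    c,n=np.cos(s[2]),np.sin(s[2]); return np.array([s[0]+c*p[0]-n*p[1],s[1]+n*p[0]+c*p[1],p[2]])
def ik(p,yaw,tilt):
    t=np.array([np.cos(yaw)*np.cos(tilt),np.sin(yaw)*np.cos(tilt),-np.sin(tilt)])
    g=lambda q:np.r_[fk(np.r_[q,0],P)[0]-p,.3*(fk(np.r_[q,0],P)[1]-t)]
    b=None
    for y0 in(-.8,0,.8):
        r=least_squares(g,[y0,0,-.5,0,-y0],bounds=(lo[:5],hi[:5]))
        if b is None or r.cost<b.cost:b=r
    return b.cost**.5*1.41,b.x
E
python3 - <<'E'
from kin import *
for tilt in(25,30,33,36):
 for y in(0,10,20,30):
  o=[]
  for x,phi in((-.002,119),(-.002,90),(-.002,54),(-.002,0),(-.002,-30),(-.002,-60),(-.04,70),(-.08,70),(-.1,70)):
    a=np.radians(phi);o.append(round(1e3*ik(W((x,-.062*np.sin(a),.198+.062*np.cos(a))),.153+np.radians(y),np.radians(tilt))[0]))
  print(tilt,y,o)
for z in(.3,.35,.4):print(z,[(t,[round(1e3*ik(W((x,-.058,z)),.153+np.radians(20),np.radians(t))[0]) for x in(-.12,-.1,-.08)]) for t in(30,45,60,80)])
E
```

```text
25 0 [30, 18, 9, 8, 16, 27, 25, 36, 40]
25 10 [8, 0, 0, 0, 4, 16, 4, 12, 14]
25 20 [0, 0, 0, 0, 0, 0, 0, 0, 0]
25 30 [0, 0, 0, 0, 0, 0, 0, 0, 0]
30 0 [10, 0, 0, 0, 0, 6, 6, 17, 21]
30 10 [0, 0, 0, 0, 0, 0, 0, 0, 0]
30 20 [0, 0, 0, 0, 0, 0, 0, 0, 0]
30 30 [0, 0, 0, 0, 0, 0, 0, 0, 0]
33 0 [0, 0, 0, 0, 0, 0, 0, 5, 10]
33 10 [0, 0, 0, 0, 0, 0, 0, 0, 0]
33 20 [0, 0, 0, 0, 0, 0, 0, 0, 0]
33 30 [0, 0, 0, 0, 0, 0, 0, 0, 0]
36 0 [0, 0, 0, 0, 0, 0, 0, 0, 0]
36 10 [0, 0, 0, 0, 0, 0, 0, 0, 0]
36 20 [0, 0, 0, 0, 0, 0, 0, 0, 0]
36 30 [0, 0, 0, 0, 0, 0, 0, 0, 0]
0.3 [(30, [0, 0, 0]), (45, [0, 0, 0]), (60, [0, 0, 0]), (80, [0, 0, 0])]
0.35 [(30, [0, 0, 0]), (45, [0, 0, 0]), (60, [0, 0, 0]), (80, [0, 0, 0])]
0.4 [(30, [0, 0, 0]), (45, [0, 0, 0]), (60, [0, 0, 0]), (80, [0, 0, 0])]
```

Request:
apply_moves(
  moves=[0,0,2,-0.04,0.25,0.12,0,0,3,-0.1,0.5,0.24,0,0,3,-0.1,0.5,0.24,0,0,3,-0.1,0.5,0.24,0,0,3,-0.1,0.5,0.24,0,0,3,-0.1,0.5,0.24,0,0,3,-0.1,0.5,0.24,0,0,3,-0.1,0.5,0.24,0,0,3,-0.1,0.5,0.24],
)

```text
clock: 4.07
tcp_pos: [0.6017, -0.1648, 0.4582]
orientation: [0.47, -0.166, 0.858, 0.122]
wrist_force: [0.2, -1.1, -0.2]
finger_gap: -0.0002
grip_force: 0.0
```

```bash
python3 - <<'E'
from mv import *
s=[.617,.0033,.153]
st=status.get_state()
print(st["joint_pos"].round(3),R.from_quat(st["orientation"][[1,2,3,0]]).as_matrix()[:,2])
show(W(s,(-.10,-.085,.25)),Rt(.415,.524))
E
```

```text
[-0.796 -0.037 -0.206  0.924  0.933 -0.934] [ 0.76593893  0.36616188 -0.52845343]
d/25mm [-2.82  2.75 -8.33] rot [-0.036 -0.053  0.002]
```

Request:
apply_moves(
  moves=[-1.4,1.4,0,-0.04,-0.05,0,-2.8,2.7,0,-0.04,-0.05,0,-2.8,2.7,-1,-0.04,-0.05,0,-2.8,2.7,-2.5,-0.04,-0.05,0,-2.8,2.7,-4,-0.04,-0.05,0,-2.8,2.7,-5.5,-0.04,-0.05,0,-2.8,2.7,-7,-0.04,-0.05,0,-2.8,2.7,-8,-0.04,-0.05,0,-2.8,2.7,-8.3,-0.04,-0.05,0,-2.8,2.7,-8.3,-0.04,-0.05,0,-2.8,2.7,-8.3,-0.04,-0.05,0],
)

```text
clock: 4.98
tcp_pos: [0.5333, -0.1004, 0.2503]
orientation: [0.49, -0.177, 0.848, 0.1]
wrist_force: [-0.3, -0.8, 1.2]
finger_gap: -0.0001
grip_force: 0.0
```

```bash
python3 - <<'E'
from mv import *
from workcell import vision
import cv2
r=vision.read_camera("wrist"); cv2.imwrite("pics/wrist2.png",r["image"])
np.savez("wrist.npz",K=r["camera_matrix"],T=r["camera_from_world"])
import fit,ov
fit.C["wrist"]=np.load("wrist.npz")
cv2.imwrite("pics/ov2.png",ov.ov("wrist","pics/wrist2.png",(0,0,512,384),[.617,.0033,.153,2.483],1.5,0))
show(W([.617,.0033,.153],(-.10,-.085,.25)),Rt(.415,.524))
E
```

```text
d/25mm [-0.11  0.21 -0.05] rot [0.005 0.003 0.006]
```

View pics/ov2.png

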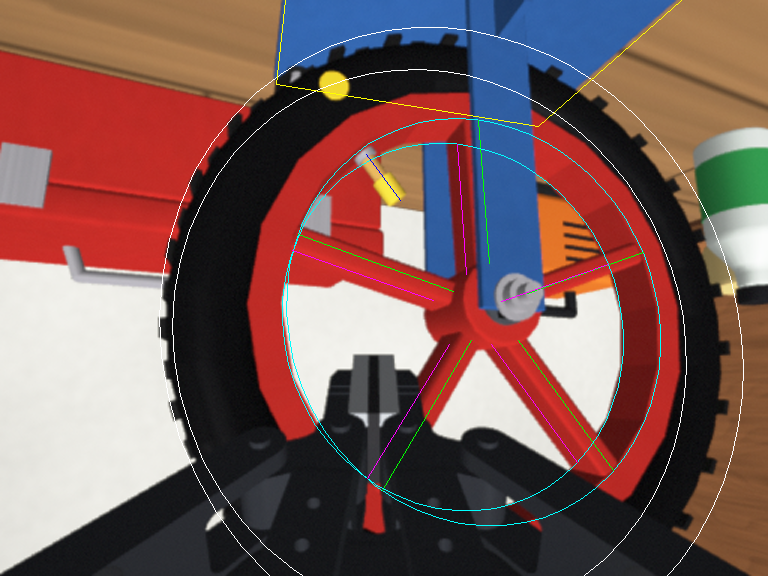

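```bash
cat > path.py <<'E'
from mv import *
s=[.617,.0033,.153]
def tcp(phi,x=-.002,r=.062):
    a=np.radians(phi);return W(s,(x,-r*np.sin(a)+.0035,.1975+r*np.cos(a)))
def rows(pts):
    p=status.get_state()["tcp_pos"]
    for l,q in pts: print(l,((q-p)/.025).round(2).tolist())
E
python3 - <<'E'
from path import *
rows([("out",tcp(70,-.06))]+[(a,tcp(a)) for a in range(70,-41,-10)])
E
```

```text
out [1.29, 1.65, -1.31]
70 [3.58, 2.01, -1.31]
60 [3.55, 2.19, -0.91]
50 [3.52, 2.43, -0.56]
40 [3.47, 2.73, -0.25]
30 [3.42, 3.08, -0.01]
20 [3.36, 3.47, 0.18]
10 [3.29, 3.88, 0.29]
0 [3.23, 4.31, 0.33]
-10 [3.16, 4.74, 0.29]
-20 [3.1, 5.15, 0.18]
-30 [3.04, 5.53, -0.01]
-40 [2.98, 5.88, -0.25]
```

Request:
apply_moves(
  moves=[0.6,0.8,-0.6,0,0,0,1.3,1.6,-1.3,0,0,0,1.9,1.7,-1.3,0,0,0,2.5,1.8,-1.3,0,0,0,3.0,1.9,-1.3,0,0,0,3.5,2,-1.3,0,0,0,3.5,2,-1.3,0,0,0,3.5,2,-1.3,0,0,0],
)

```text
clock: 5.7
tcp_pos: [0.6213, -0.0516, 0.2176]
orientation: [0.49, -0.176, 0.848, 0.099]
wrist_force: [0.3, 1.7, -0.4]
finger_gap: -0.0001
grip_force: 0.0
```

```bash
python3 - <<'E'
from path import *
rows([(a,tcp(a)) for a in range(70,-41,-10)])
E
```

```text
70 [0.08, 0.02, 0.04]
60 [0.06, 0.2, 0.43]
50 [0.02, 0.44, 0.79]
40 [-0.03, 0.75, 1.09]
30 [-0.08, 1.1, 1.34]
20 [-0.14, 1.48, 1.52]
10 [-0.21, 1.9, 1.64]
0 [-0.27, 2.32, 1.67]
-10 [-0.34, 2.75, 1.64]
-20 [-0.4, 3.16, 1.52]
-30 [-0.46, 3.55, 1.34]
-40 [-0.51, 3.9, 1.09]
```

Request:
apply_moves(
  moves=[0.07,0.1,0.22,0,0,0,0.06,0.2,0.43,0,0,0,0.04,0.32,0.62,0,0,0,0.02,0.44,0.79,0,0,0,0,0.6,0.95,0,0,0,-0.03,0.75,1.09,0,0,0,-0.05,0.92,1.22,0,0,0,-0.08,1.1,1.34,0,0,0,-0.11,1.29,1.44,0,0,0,-0.14,1.48,1.52,0,0,0,-0.18,1.69,1.59,0,0,0,-0.21,1.9,1.64,0,0,0,-0.24,2.11,1.67,0,0,0,-0.27,2.32,1.67,0,0,0,-0.3,2.54,1.67,0,0,0,-0.34,2.75,1.64,0,0,0,-0.37,2.96,1.59,0,0,0,-0.4,3.16,1.52,0,0,0,-0.4,3.16,1.52,0,0,0],
)

```text
clock: 7.28
tcp_pos: [0.6103, 0.0291, 0.2554]
orientation: [0.49, -0.177, 0.848, 0.101]
wrist_force: [-0.6, 0.1, -0.2]
finger_gap: -0.0005
grip_force: 0.0
```

```bash
cat > look.py <<'E'
import sys,cv2
from workcell import vision
import fit,ov,numpy as np
def look(name,th,views=("wrist",)):
    for n in views:
        r=vision.read_camera(n); f=f"pics/{name}_{n}.png"; cv2.imwrite(f,r["image"])
        fit.C[n]=dict(K=r["camera_matrix"],T=r["camera_from_world"])
        cv2.imwrite(f"pics/{name}_{n}_ov.png",ov.ov(n,f,(0,0,512,384),[.617,.0033,.153,np.radians(th)],1.5,0))
E
python3 -c "
from look import *
look('p1',62)"
```

```text
(no output)
```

View pics/p1_wrist_ov.png

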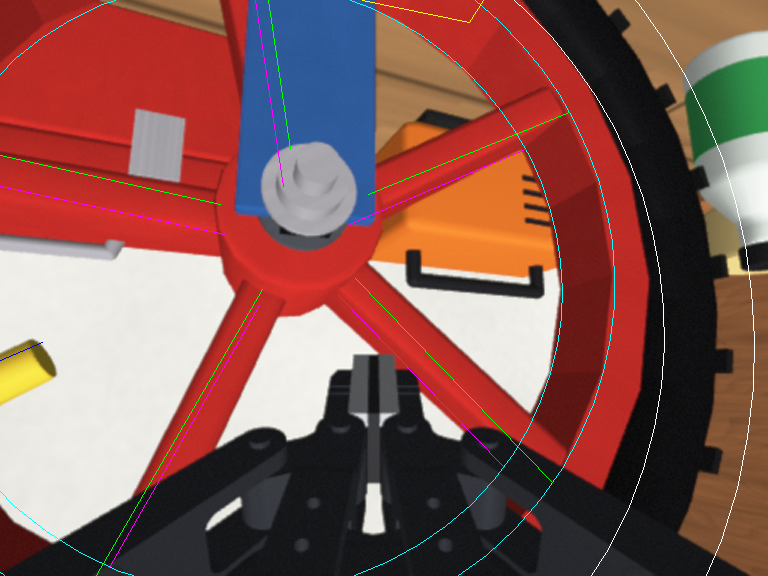

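```bash
python3 - <<'E'
from path import *
rows([("out",tcp(-20,-.085)),("right",tcp(60,-.085,.07)),("dn",tcp(127,-.085,.067))]+[(a,tcp(a,r=.066)) for a in (127,120,110,100,90,80,70,65,60,55)])
E
```

```text
out [-3.24, -0.57, 0.03]
right [-2.74, -3.81, -0.9]
dn [-2.78, -3.53, -3.92]
127 [0.5, -2.99, -3.89]
120 [0.52, -3.17, -3.62]
110 [0.55, -3.36, -3.21]
100 [0.57, -3.48, -2.76]
90 [0.58, -3.52, -2.3]
80 [0.57, -3.48, -1.85]
70 [0.55, -3.36, -1.4]
65 [0.54, -3.27, -1.19]
60 [0.52, -3.17, -0.98]
55 [0.5, -3.04, -0.79]
```

Request:
apply_moves(
  moves=[-0.8,-0.1,0,0,0,0,-1.6,-0.3,0,0,0,0,-2.4,-0.4,0,0,0,0,-3.2,-0.6,0,0,0,0,-3.2,-0.6,0,0,0,0,-3,-1.7,-0.2,0,0,0,-2.9,-2.8,-0.5,0,0,0,-2.7,-3.8,-0.9,0,0,0,-2.7,-3.8,-2,0,0,0,-2.8,-3.6,-3,0,0,0,-2.8,-3.5,-3.9,0,0,0,-2.8,-3.5,-3.9,0,0,0,-2.8,-3.5,-3.9,0,0,0,-2,-3.4,-3.9,0,0,0,-1.2,-3.3,-3.9,0,0,0,-0.4,-3.1,-3.9,0,0,0,0.4,-3,-3.9,0,0,0,0.5,-3,-3.9,0,0,0,0.5,-3,-3.9,0,0,0],
)

```text
clock: 8.92
tcp_pos: [0.624, -0.0468, 0.1588]
orientation: [0.49, -0.177, 0.848, 0.1]
wrist_force: [0.3, 0.5, -0.5]
finger_gap: 0.0001
grip_force: 0.0
```

```bash
python3 - <<'E'
from path import *
rows([(a,tcp(a,r=.066)) for a in (127,120,115,110,105,100,95,90,85,80,75,70,65,60,55)])
E
```

```text
127 [-0.06, 0.05, -0.04]
120 [-0.03, -0.13, 0.23]
115 [-0.01, -0.23, 0.43]
110 [-0.0, -0.32, 0.64]
105 [0.01, -0.39, 0.86]
100 [0.02, -0.44, 1.09]
95 [0.02, -0.47, 1.32]
90 [0.02, -0.48, 1.55]
85 [0.02, -0.47, 1.78]
80 [0.02, -0.44, 2.0]
75 [0.01, -0.39, 2.23]
70 [-0.0, -0.32, 2.45]
65 [-0.01, -0.23, 2.66]
60 [-0.03, -0.13, 2.87]
55 [-0.05, -0.01, 3.06]
```

Request:
apply_moves(
  moves=[-0.03,-0.13,0.23,0,0,0,-0.01,-0.23,0.43,0,0,0,0,-0.32,0.64,0,0,0,0.01,-0.39,0.86,0,0,0,0.02,-0.44,1.09,0,0,0,0.02,-0.47,1.32,0,0,0,0.02,-0.48,1.55,0,0,0,0.02,-0.47,1.78,0,0,0,0.02,-0.44,2,0,0,0,0.01,-0.39,2.23,0,0,0,0,-0.32,2.45,0,0,0,0,-0.32,2.45,0,0,0,0,-0.32,2.45,0,0,0],
)

```text
clock: 10.0
tcp_pos: [0.6246, -0.0563, 0.2212]
orientation: [0.491, -0.177, 0.847, 0.098]
wrist_force: [-0.4, -0.4, -0.1]
finger_gap: 0.0001
grip_force: 0.0
```

```bash
python3 - <<'E'
from look import *
look('p2',10,("wrist","scene"))
a=cv2.imread("pics/p2_wrist_ov.png");b=ov.ov("scene","pics/p2_scene.png",(225,150,355,310),[.617,.0033,.153,np.radians(10)],2.2,0)
a=cv2.resize(a,(512,384));b=cv2.copyMakeBorder(b,0,384-b.shape[0],0,0,0)
cv2.imwrite("pics/p2.png",np.hstack([a,b]))
E
```

```text
(no output)
```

View pics/p2.png

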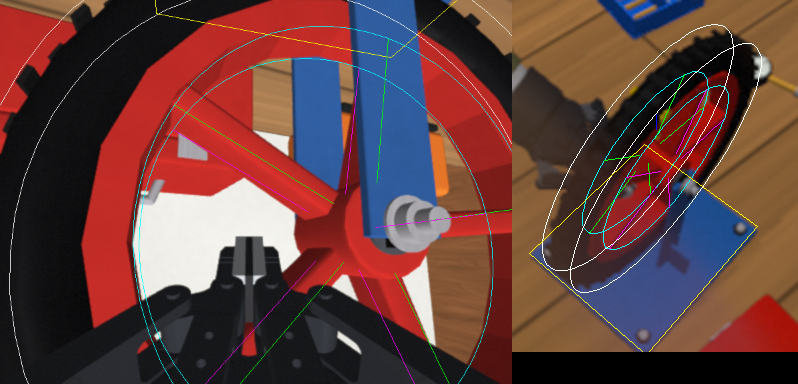

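```bash
cat > yel.py <<'E'
import cv2,numpy as np
def blobs(im,box):
    x0,y0,x1,y1=box;h=cv2.cvtColor(im,cv2.COLOR_BGR2HSV)
    m=cv2.inRange(h,(22,140,110),(34,255,255))
    k=np.zeros_like(m);k[y0:y1,x0:x1]=m[y0:y1,x0:x1]
    n,_,st,c=cv2.connectedComponentsWithStats(k)
    return [(c[i].round(1).tolist(),st[i,2:].tolist()) for i in range(1,n) if st[i,4]>=3]
E
python3 - <<'E'
from yel import *
for f,b in(("scene0",(225,150,335,310)),("top0",(190,110,330,205)),("wrist2",(100,0,450,300)),("p1_wrist",(0,0,450,300)),("p2_scene",(225,150,335,310))):
    print(f,blobs(cv2.imread(f"pics/{f}.png"),b))
from fit import *
s=[.617,.0033,.153]
for t in(0,10,20):
    a=np.radians(t);print(t,[proj("scene",w(s,wh(a,x,r))).round(1) for x,r in((.02,.148),(0,.087))],proj("top",w(s,wh(a,-.02,.148))).round(1))
E
```

```text
scene0 []
top0 [([278.7, 151.7], [2, 2, 3]), ([290.4, 158.4], [4, 2, 5])]
wrist2 [([222.4, 56.5], [20, 20, 311]), ([259.3, 125.7], [20, 22, 275])]
p1_wrist [([13.2, 247.8], [36, 42, 881])]
p2_scene [([279.8, 190.8], [3, 3, 5]), ([293.7, 201.9], [4, 5, 10])]
0 [array([304.4, 191.2]), array([294.4, 202.8])] [260.3 137.4]
10 [array([296.9, 198.8]), array([290.3, 207. ])] [270.6 136. ]
20 [array([289.3, 207.6]), array([286.1, 211.8])] [280.5 135.2]
```

```bash
python3 - <<'E'
from path import *
rows([("out",tcp(70,-.085)),("stage",W(s,(-.12,-.085,.25)))])
E
```

```text
out [-3.31, -0.31, -0.06]
stage [-4.51, -1.71, 1.2]
```

Request:
apply_moves(
  moves=[-0.8,-0.1,0,0,0,0,-1.6,-0.2,0,0,0,0,-2.4,-0.3,0,0,0,0,-3.3,-0.4,0,0,0,0,-3.9,-1,0.6,0,0,0,-4.4,-1.7,1.2,0,0,0,-4.4,-1.7,1.2,0,0,0,-4.4,-1.7,1.2,0,0,0,-4.4,-1.7,1.2,0,0,0],
)

```text
clock: 10.85
tcp_pos: [0.5134, -0.0986, 0.2485]
orientation: [0.49, -0.176, 0.848, 0.099]
wrist_force: [-0.1, 1.0, -0.5]
finger_gap: -0.0001
grip_force: 0.0
```

```bash
python3 - <<'E'
from look import *
from yel import *
look('p3',5,("wrist","scene","top"))
for n in("wrist","scene","top"):
    print(n,blobs(cv2.imread(f"pics/p3_{n}.png"),(100,0,500,384) if n=="wrist" else (190,100,340,310)))
im=cv2.imread("pics/p3_wrist.png").astype(int)
red=((im[...,2]>90)&(im[...,1]<70)&(im[...,0]<75)).astype(float)
# score wrist2 first as a check (theta known 142)
def score(red,th,s3):
    v=0;n=0
    for k in range(5):
        b=np.radians(th+36+72*k)
        for r in np.linspace(.04,.1,13):
            for off,sg in((0,1),(-.004,1),(.004,1)):
                y=-r*np.sin(b)-off*np.cos(b);z=.205+r*np.cos(b)-off*np.sin(b)
                u=fit.proj("wrist",fit.w(s3,(-.015,y,z))).round().astype(int)
                if 0<=u[0]<512 and 0<=u[1]<384 and not(u[1]>225 and 100<u[0]<400): v+=red[u[1],u[0]];n+=1
    return v/max(n,1)
for dy in(-.004,0,.004):
    s3=[.617,.0033+dy,.153]
    print(dy,[(t,round(score(red,t,s3),2)) for t in range(-14,22,2)])
E
```

```text
wrist []
scene [([279.8, 190.8], [3, 3, 5]), ([293.7, 201.9], [4, 5, 10])]
top [([272.0, 120.0], [3, 1, 3]), ([273.9, 135.9], [5, 3, 12])]
-0.004 [(-14, np.float64(0.15)), (-12, np.float64(0.19)), (-10, np.float64(0.21)), (-8, np.float64(0.26)), (-6, np.float64(0.29)), (-4, np.float64(0.3)), (-2, np.float64(0.32)), (0, np.float64(0.32)), (2, np.float64(0.37)), (4, np.float64(0.41)), (6, np.float64(0.46)), (8, np.float64(0.53)), (10, np.float64(0.59)), (12, np.float64(0.63)), (14, np.float64(0.67)), (16, np.float64(0.64)), (18, np.float64(0.56)), (20, np.float64(0.48))]
0 [(-14, np.float64(0.12)), (-12, np.float64(0.17)), (-10, np.float64(0.21)), (-8, np.float64(0.27)), (-6, np.float64(0.28)), (-4, np.float64(0.3)), (-2, np.float64(0.32)), (0, np.float64(0.36)), (2, np.float64(0.38)), (4, np.float64(0.42)), (6, np.float64(0.5)), (8, np.float64(0.54)), (10, np.float64(0.58)), (12, np.float64(0.64)), (14, np.float64(0.65)), (16, np.float64(0.6)), (18, np.float64(0.55)), (20, np.float64(0.46))]
0.004 [(-14, np.float64(0.19)), (-12, np.float64(0.19)), (-10, np.float64(0.24)), (-8, np.float64(0.29)), (-6, np.float64(0.3)), (-4, np.float64(0.34)), (-2, np.float64(0.37)), (0, np.float64(0.4)), (2, np.float64(0.45)), (4, np.float64(0.48)), (6, np.float64(0.54)), (8, np.float64(0.56)), (10, np.float64(0.62)), (12, np.float64(0.65)), (14, np.float64(0.6)), (16, np.float64(0.59)), (18, np.float64(0.53)), (20, np.float64(0.45))]
```

View pics/p3_wrist_ov.png

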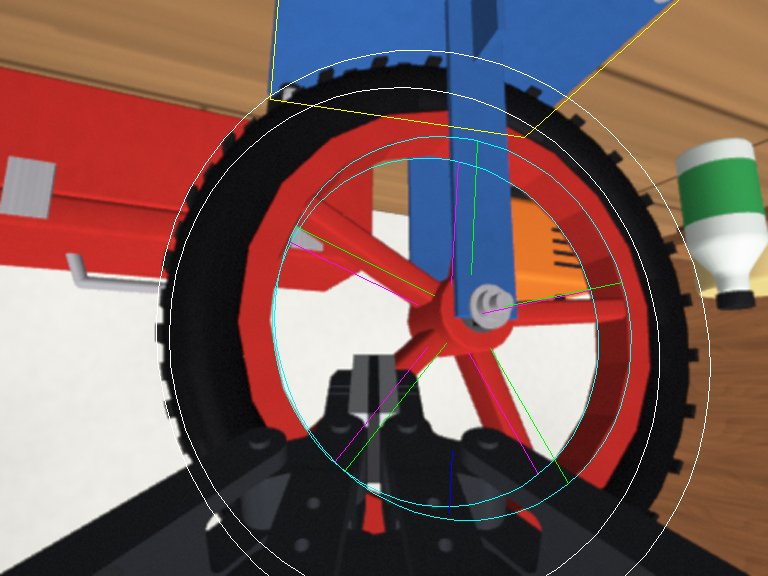

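```bash
python3 - <<'E'
from path import *
rows([("out",tcp(77,-.085,.066))]+[(a,tcp(a,r=.066)) for a in (77,74,71,68,66,64,62,60,58,56.5)])
E
```

```text
out [1.17, 1.09, -1.41]
77 [4.45, 1.6, -1.41]
74 [4.45, 1.63, -1.27]
71 [4.44, 1.67, -1.14]
68 [4.43, 1.72, -1.01]
66 [4.43, 1.76, -0.93]
64 [4.42, 1.79, -0.84]
62 [4.42, 1.84, -0.76]
60 [4.41, 1.88, -0.68]
58 [4.4, 1.93, -0.6]
56.5 [4.4, 1.96, -0.54]
```

Request:
apply_moves(
  moves=[0.6,0.6,-0.8,0,0,0,1.2,1.1,-1.4,0,0,0,1.2,1.1,-1.4,0,0,0,2,1.2,-1.4,0,0,0,2.8,1.3,-1.4,0,0,0,3.6,1.5,-1.4,0,0,0,4.4,1.6,-1.4,0,0,0,4.4,1.6,-1.4,0,0,0,4.4,1.63,-1.27,0,0,0,4.4,1.67,-1.14,0,0,0,4.4,1.72,-1.01,0,0,0,4.4,1.76,-0.93,0,0,0,4.4,1.79,-0.84,0,0,0,4.4,1.84,-0.76,0,0,0,4.4,1.88,-0.68,0,0,0,4.4,1.93,-0.6,0,0,0,4.4,1.93,-0.6,0,0,0,4.4,1.93,-0.6,0,0,0],
)

```text
clock: 12.5
tcp_pos: [0.6236, -0.0499, 0.2346]
orientation: [0.49, -0.176, 0.848, 0.099]
wrist_force: [-0.6, -0.8, -1.2]
finger_gap: -0.0002
grip_force: 0.6
```

```bash
cat > m.py <<'E'
from look import *
from yel import *
def meas(name):
    for n in("scene","top"):
        im=vision.read_camera(n)["image"];cv2.imwrite(f"pics/{name}_{n}.png",im)
        print(n,blobs(im,(190,100,340,310)))
    s=[.617,.0033,.153]
    for t in(-5,0,5):
        a=np.radians(t);print(t,*[fit.proj("scene",fit.w(s,fit.wh(a,x,r))).round(1) for x,r in((.02,.148),(0,.087))],fit.proj("top",fit.w(s,fit.wh(a,-.02,.148))).round(1))
E
python3 -c "
from m import *
meas('p4')
from path import *
rows([(a,tcp(a,r=.066)) for a in (58,56,54,52)])"
```

```text
scene [([289.0, 181.5], [3, 2, 4]), ([303.2, 192.2], [4, 6, 13])]
top [([262.0, 137.0], [5, 3, 13])]
-5 [307.9 188. ] [296.4 201. ] [255.1 138.3]
0 [304.4 191.2] [294.4 202.8] [260.3 137.4]
5 [300.7 194.8] [292.3 204.8] [265.5 136.6]
58 [-0.02, 0.04, -0.08]
56 [-0.03, 0.09, -0.0]
54 [-0.04, 0.15, 0.07]
52 [-0.05, 0.2, 0.15]
```

Request:
apply_moves(
  moves=[0,0.02,0.03,0,0,0,0,0.04,0.05,0,0,0,0,0.05,0.07,0,0,0,0,0.05,0.07,0,0,0],
)

```text
clock: 12.93
tcp_pos: [0.6232, -0.0489, 0.2355]
orientation: [0.49, -0.176, 0.848, 0.099]
wrist_force: [0.5, -2.8, -1.6]
finger_gap: 0.0002
grip_force: 1.5
```

```bash
python3 -c "
from m import *
meas('p5')
from path import *
rows([(a,tcp(a,r=.066)) for a in (56,54,52)])"
```

```text
scene [([289.7, 180.7], [2, 2, 3]), ([303.8, 191.7], [3, 5, 10])]
top [([260.8, 137.1], [5, 3, 12])]
-5 [307.9 188. ] [296.4 201. ] [255.1 138.3]
0 [304.4 191.2] [294.4 202.8] [260.3 137.4]
5 [300.7 194.8] [292.3 204.8] [265.5 136.6]
56 [-0.02, 0.05, -0.04]
54 [-0.02, 0.1, 0.03]
52 [-0.03, 0.15, 0.11]
```

```bash
python3 - <<'E'
from fit import *
# wrist.npz holds the wrist2 camera
C["wrist"]=np.load("wrist.npz")
D=lambda k:lambda v:wh(v[k],-.02,.148)
E=lambda k:lambda v:wh(v[k],.02,.148)
obs=[("top",(228.4,199),lambda v:(-.1,.12,.012)),("top",(302,188),lambda v:(-.1,-.12,.012)),
("scene",(335.8,254.9),lambda v:(.1,.12,.012)),("scene",(285.8,309.5),lambda v:(.1,-.12,.012)),
("top",(262.4,162.4),lambda v:(-.054,0,.205)),
("top",(290.4,158.4),D(3)),("wrist",(222.4,56.5),D(3)),("scene",(271.8,273.2),E(3)),("wrist",(342.5,198),lambda v:(-.056,0,.205)),
("top",(273.9,135.9),D(4)),("scene",(293.7,201.9),E(4)),("top",(262,137),D(5)),("scene",(303.2,192.2),E(5)),("top",(260.8,137.1),D(6)),("scene",(303.8,191.7),E(6))]
wt={"top":1,"scene":1,"wrist":.4}
f=lambda v:np.concatenate([(proj(n,w(v,g(v)))-u)*wt[n] for n,u,g in obs])
r=least_squares(f,[.617,.003,.153,2.48,.23,.03,.01],loss="soft_l1")
print(r.x[:3],np.degrees(r.x[3:]),np.degrees(np.sqrt(np.diag(np.linalg.inv(r.jac.T@r.jac))))[3:]);print(f(r.x).reshape(-1,2).round(1).tolist())
E
```

```text
[0.61776593 0.00200406 0.1469437 ] [1.42475719e+02 1.31159467e+01 1.07458576e+00 1.03388012e-01] [1.02841322 0.93744931 0.94212515 0.94523113]
[[-0.3, -0.5], [0.8, -1.1], [0.4, -1.7], [-0.8, 2.3], [0.7, 2.1], [0.3, -0.2], [0.5, -0.1], [-0.6, -0.2], [4.8, -1.6], [0.3, -0.4], [0.5, 0.0], [-0.1, -0.1], [0.2, 0.3], [0.1, -0.0], [0.3, 0.1]]
```

Request:
apply_moves(
  moves=[0,-0.1,-0.2,0,0,0,0,-0.15,-0.4,0,0,0,-0.8,-0.25,-0.4,0,0,0,-1.6,-0.35,-0.4,0,0,0,-2.4,-0.45,-0.4,0,0,0,-3.3,-0.6,-0.4,0,0,0,-4.2,-1,0.4,0,0,0,-4.5,-1.5,0.6,0,0,0,-4.5,-1.5,0.6,0,0,0,-4.5,-1.5,0.6,0,0,0,-4.5,-1.5,0.6,0,0,0,-4.5,-1.5,0.6,0,0,0],
)

```text
clock: 14.03
tcp_pos: [0.5105, -0.0852, 0.2493]
orientation: [0.489, -0.176, 0.848, 0.1]
wrist_force: [-0.5, 0.3, -0.8]
finger_gap: -0.0
grip_force: 0.0
```

```bash
python3 -c "
from m import *
meas('p6')
a,b=cv2.imread('pics/top0.png'),cv2.imread('pics/p6_top.png')
# plate edge region difference (stand moved?)
d=cv2.absdiff(a,b).max(2)
for n,(x0,y0,x1,y1) in dict(leftplate=(222,180,240,205),bottle=(130,130,165,165),gauge=(140,170,170,212),wrench=(265,232,330,258),tray=(128,245,190,292),cheese=(352,130,415,190),grease=(350,222,385,255)).items(): print(n,(d[y0:y1,x0:x1]>50).sum())
from workcell import status
print(status.get_state()['qvel'].round(4))"
```

```text
scene [([289.7, 180.7], [2, 2, 3]), ([303.6, 191.8], [4, 5, 11])]
top [([260.8, 137.1], [5, 3, 12])]
-5 [307.9 188. ] [296.4 201. ] [255.1 138.3]
0 [304.4 191.2] [294.4 202.8] [260.3 137.4]
5 [300.7 194.8] [292.3 204.8] [265.5 136.6]
leftplate 0
bottle 0
gauge 0
wrench 195
tray 0
cheese 0
grease 82
[ 0.0002 -0.0041  0.0053  0.0063 -0.0006 -0.0018]
```

```bash
python3 -c "
from workcell import job
print(job.hand_in())"
```

```text
the job is handed in; nothing more can be done
None
```

The job is handed in: the valve is at twelve o'clock (measured 0.1°, give or take about 1°), turned there by pushing spokes only, and the wheel stayed put when the fingers withdrew. The camera comparison showed the stand and most other items unmoved; the wrench and grease tin could not be confirmed, as the arm probably blocked the view. It took about 14 s of the 51 s.

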